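# Shift the hat-finishing turntable into third speed

### The arm

A 7-joint arm with a two-finger parallel gripper is mounted at the origin on the work surface. World frame = base frame: x ahead of the robot, y to its left, z up, the work surface at z = 0. Lengths are in mm, angles in rad, forces in N, time in s.
With the tool pointing down it reaches from about 350 to 775 mm from the base axis. Payload 3.1 kg.
Tool frame: the origin (TCP) lies on the centre line of the jaws, within the pads' length; the fingertips stand 17 mm ahead of it and the grasp point (between the pads) lies 2 mm behind it (bot.tips_ahead is the z of the fingertips in the tool frame, in mm); z points along the fingers, y is the line along which they close (so a half turn about z gives the same grasp; the last joint's range is limited). The gripper opens to 85 mm and grips with 20 to 120 N. Pads are 22 mm wide; open, the fingers measure 114 mm over their backs; the gripper's body (76 mm by 85 mm) begins 54 mm behind the grasp point. The pads swing forward as they close: fully open they stand 13 mm farther back than shut.
Start: joints at [-1.324, 0.311, 0.014, 1.512, -0.004, 1.319, -0.027], TCP at [156.613, 527.247, 248.304] pointing down, gripper open.
Joint ranges: [-2.7, 2.7], [-0.3, 1.91], [-1.27, 1.3], [0.12, 2.57], [-1.44, 4.58], [0.2, 2.03], [-3.05, 3.05]. Speed limits (rad/s): [2.79, 2.79, 3.14, 3.14, 3.14, 3.14, 3.14].

### API

Orientations are given as a unit quaternion [w, x, y, z].
In Python, from workcell import bot gives the robot as it stands.
- The arm moves only by the shell command python3 -m handwheel 'ROWS' [OPENING] [FORCE]. ROWS is JSON, a list of rows, each a list of 2 entries, a list of its own where there are three numbers: the shift along the tool's x, y, z in m, then the turn about the tool's z in rad. A call has exactly 5 rows; each row shifts and turns the commanded pose from where the row before left it, along the tool's axes as they then stand; what a row does not reach is not made up. A row lasts 1/8 s, in which the tool goes at most 62.5 mm and 10.7 degrees, less where a joint would pass 70% of its speed; a pose out of reach is approached as far as the arm can. A call with a gripper value outside its range is refused whole. OPENING is the finger opening in m, from 0 to 0.0854, set as the call begins (- or left out, the last holds). The fingers move at their own pace and stop on an object; FORCE is the grip in N (left out, the last holds). Time passes only in rows, so rows that do not move let the fingers close, or fill a call up. It gives the time, the measured TCP pose, the force, the opening and the grip force at its end, in the units of the state.
- bot.observe(): the state, without advancing time (a new reading comes with each control period).
- bot.read_camera(name): name is "scene" or "top"; returns (picture, depth): 400x640x3 uint8, blue, green, red; 400x640 float32, mm along the optical axis (not along the pixel's ray), 0 where there is no reading.
- bot.camera_model(name): a dict with "K" (3x3 intrinsics, pixels), "k1" (the pictures are not rectified: a ray, as slopes to the right and down, at radius r is drawn at 1 + k1 r^2 times it, then the intrinsics apply), "R" (3x3) and "t" (3): a world point X has camera coordinates R X + t. Camera axes: x right, y down, z forward; pixel columns grow to the right and rows downward; lengths in mm; the calibration is good to about 2 mm. A picture is of the moment at which its call begins. camera_model takes no time and is no camera call.
- bot.close_job(): hands the job in; it is judged then, once.
Trained networks look in the newest picture that a camera, given by its name, has taken for a name from the list of things; names that differ only in an ending like _2 or _b are one class to them, and where a whole thing is asked for, a point or a joint stands for the part that bears it (a point fixed in the world has none). Each returns a list of dicts, best first, with "score" (0 to 1); they miss things now and then, are a little off and sometimes report something else, mostly with a low value. They report only what shows in the picture. A call takes as long as a camera call.
- bot.boxes_of(camera, name): "bbox" ([centre column, centre row, width, height] in pixels, round what is visible of it).
- bot.trace(camera, name): "mask" (400x640 bool, what is visible of it) and "bbox" ([centre column, centre row, width, height] in pixels, round what is visible of it).
The state is a dict: "t": time; "joint_positions": joint angles; "dq": joint speeds; "tau": joint torques, N m; "eef_pos": TCP position; "tool_rot": TCP orientation; "ft_force": force on the tool from outside, world axes, zero at the start; "wrist_torque": the same for the moment, N m; "gripper_width": finger opening in mm; "gripper_force": force on a finger pad.
Only numpy, scipy, OpenCV 4.12 (cv2) and the standard library are available. Lean on these libraries where they do the work, as an engineer would, in place of code of your own. Each camera call takes 0.05 s, during which the arm holds its last target. There are 200 camera calls.

### The job

Shift the hat-finishing turntable into third speed with the fingertips: push its yellow ball-topped gear lever out of the left-hand leg of the H-shaped gate (first and second) into the cross slot, across to the right-hand leg, then forward, away from the robot, until it is fully home in the third slot. Only push it, without gripping it, forcing it against the gate or letting it run back into the fourth slot on the way. Leave it in third, and leave the loose things on the bench where they stand.

Things in the scene. Friction and masses are not known exactly. Their poses are not given: they have to be found in the camera images.
- machine: Grey-green hat-finishing turntable, fixed to the bench. Origin on the bench (z = 0) under the middle of the H-gate; x points forward (the way of first and third), y left, z up. Gearbox 160 mm square around the origin, 118 mm high, with an aluminium gate plate 110 mm square on top. Motor behind it (x 85 to 275 mm, up to 163 mm high), drive casing to the right (y -70 to -360 mm, 88 mm high).
- spindle (a point): Top of the turntable's vertical spindle, 370 mm right of the gearbox, 145 mm above the bench. It carries a round wooden board with a rust-red felt hat: radius 165 mm, from 145 to 330 mm above the bench. Keep clear.
- gate_middle (a point): Middle of the H-gate on the plate's upper face, 133 mm above the bench; axes as machine. Slots 17 mm wide for the 10 mm rod. Two legs along x, 16 mm left and right of the middle, ending 31.5 mm forward and back; a cross slot joins their middles. Dark dots (1 to 4) mark the ends: first = left forward, second = left back, third = right forward, fourth = right back.
- third_slot_end (a point): Where the rod's axis passes the gate plate's upper face when fully home in third: 22 mm forward and 16 mm right of the gate's middle.
- gear_knob: Yellow ball knob, 40 mm diameter, on the 10 mm steel rod of the gear lever. Origin at the ball's centre, 200 mm from the lever's pivot, which lies 30 mm above the bench under the gate's middle; so 230 mm above the bench with the lever upright. The ball goes twice as far as the rod in the gate: about 32 mm left or right of the middle in the legs, 42 mm forward or back when home.
- gear_across (a joint): Sideways lean of the gear lever, rad: 0 upright, -0.16 in the left leg, +0.16 in the right leg (+ leans to the machine's right, -y). The rod has 3.5 mm play each way in the slots, so +0.125 to +0.195 is in the right leg. Starts in the left leg. Stiff: about 4 N at the knob moves it and it stays where it is left; past 0.16 a rubber buffer gives, about 4 N more per mm at the knob.
- gear_forward (a joint): Fore-and-aft lean of the gear lever, rad: 0 upright in neutral, +0.21 home forward (first, third), -0.21 home back (second, fourth). It passes across only between about -0.03 and +0.03, level with the cross slot. Starts anywhere from -0.21 to +0.21. Stiff: about 5 N at the knob moves it and it stays where it is left; past 0.21 a rubber buffer gives, about 4 N more per mm at the knob.
- stiffener_jar: Loose clear jar with red lid, 68 mm diameter, 95 mm high, standing left of the gearbox; origin under its base. Leave alone.
- pin_tin: Loose blue round tin, 60 mm diameter, 45 mm high, standing left of the gearbox; origin under its base. Leave alone.
- tape_roll: Loose roll of tan tape lying flat, 90 mm diameter, 25 mm high, left of the gearbox; origin under its middle. Leave alone.
- hat_brush: Loose wooden hat brush, 220 mm long, 38 mm high, lying on the bench in front of the drive casing, on the robot's side; origin under its middle. Leave alone.
- brim_gauge: Loose wooden brim-marking gauge (block 45 x 22 x 20 mm with a 150 mm stick) lying on top of the drive casing, right of the gearbox, top 116 mm above the bench; origin under its block. Leave alone.
- crown_block: Loose wooden crown block, 160 mm diameter, 115 mm high, on the bench at the left near the robot; origin under its middle. Leave alone.
- sprayer: Loose orange spray bottle with white head, 72 mm diameter, 190 mm high, on the bench at the left, beyond the crown block; origin under its middle. Leave alone.

How it is judged:
By the outcome, as a careful person would: the job done as asked, in the order asked, and still so for the second after the job is handed in, with the robot touching nothing.
It also fails if it takes over 64 s, if anything falls off the work surface, if the arm or the gripper's body presses on something with over 40 N, if the wrist force passes 120 N, or if a joint passes its speed limit or range.

## Working session

There is one attempt and no reset: what is moved stays moved. The work goes in short steps, Python scripts to look and compute and a shell command to move; the robot and the scene stay as the last step left them, time stands still between calls to the robot, and variables do not carry over. Pictures are saved under pics/ and viewed, at most 10 in all, crops included, and the job is handed in when it is done.

```bash
ls; mkdir -p pics; python3 - <<'E'
from workcell import bot
import cv2,numpy as np
for n in("scene","top"):
    p,d=bot.read_camera(n); cv2.imwrite(f"pics/{n}0.png",p); np.save(f"{n}_d.npy",d)
    m=bot.camera_model(n); print(n,{k:np.round(v,3).tolist() for k,v in m.items()})
    for o in("gear_knob","machine"): print(o,[(np.round(b["bbox"],1).tolist(),round(b["score"],2)) for b in bot.boxes_of(n,o)[:2]])
s=bot.observe();print({k:np.round(s[k],3).tolist() for k in s}, bot.tips_ahead)
E
```

```text
pics
scene {'K': [[446.44, 0.0, 317.261], [0.0, 446.44, 200.091], [0.0, 0.0, 1.0]], 'k1': -0.038, 'R': [[0.101, 0.995, -0.017], [0.717, -0.085, -0.691], [-0.689, 0.057, -0.722]], 't': [-89.886, -283.402, 1583.608]}
gear_knob [([350.1, 195.7, 14.4, 45.5], 0.68)]
machine [([239.2, 239.0, 270.7, 207.7], 0.65)]
top {'K': [[505.505, 0.0, 324.112], [0.0, 505.505, 195.166], [0.0, 0.0, 1.0]], 'k1': -0.086, 'R': [[-0.009, -1.0, 0.001], [-0.983, 0.008, -0.182], [0.182, -0.002, -0.983]], 't': [46.545, 564.468, 1279.324]}
gear_knob [([295.2, 181.1, 20.4, 20.3], 0.68)]
machine [([402.2, 173.9, 267.9, 185.5], 0.69)]
{'t': 0.3, 'joint_positions': [-1.324, 0.311, 0.014, 1.512, -0.004, 1.319, -0.027], 'dq': [0.0, -0.003, 0.0, -0.003, 0.0, 0.001, -0.0], 'tau': [-0.0, -37.938, 0.146, -23.041, 0.012, 0.008, 0.0], 'eef_pos': [156.52, 527.049, 247.944], 'tool_rot': [-0.0, 0.144, 0.99, -0.0], 'ft_force': [-0.341, -0.32, -0.415], 'wrist_torque': [-0.017, -0.041, 0.011], 'gripper_force': 0.0, 'gripper_width': 85.348} 17.0
```

View pics/scene0.png

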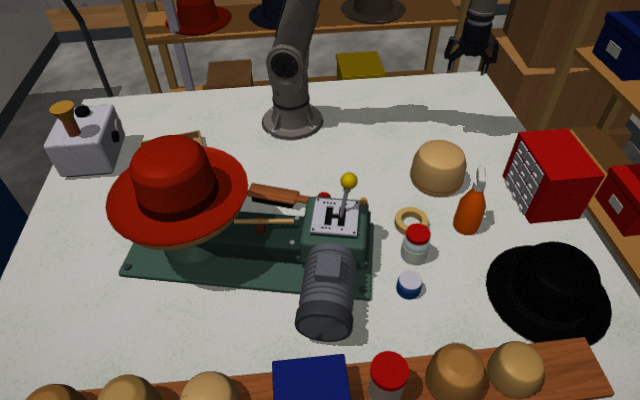

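View pics/top0.png

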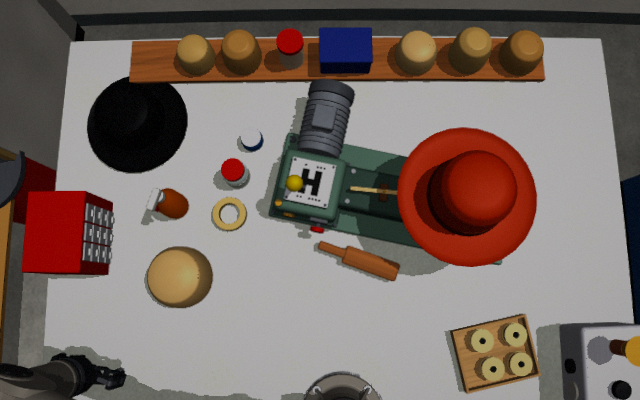

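The scene view shows the yellow knob at about (349,181), with the gate plate under it at about (335,215). In the top view the knob is at (295,183), the plate at about (312,182), and the hat well to the right. Next I'll measure the plate and the knob.

```bash
cat > h.py <<'E'
import cv2,numpy as np
from workcell import bot
def ray(n,uv):
    m=bot.camera_model(n);K,R,t=map(np.array,(m["K"],m["R"],m["t"]))
    p=cv2.undistortPoints(np.array([[uv]],float),K,np.array([m["k1"],0,0,0,0.]))[0,0]
    # convention: drawn = (1+k1 r^2) * ray -> same as OpenCV
    return -R.T@t, R.T@np.array([p[0],p[1],1.])
def onz(n,uv,z):
    o,d=ray(n,uv); return o+d*(z-o[2])/d[2]
def tri(uvs):
    A=np.zeros((3,3));b=np.zeros(3)
    for n,uv in uvs.items():
        o,d=ray(n,uv);d/=np.linalg.norm(d);P=np.eye(3)-np.outer(d,d);A+=P;b+=P@o
    x=np.linalg.solve(A,b);return x
def px(n,X):
    m=bot.camera_model(n)
    return cv2.projectPoints(np.array([X],float),cv2.Rodrigues(np.array(m["R"]))[0],np.array(m["t"],float),np.array(m["K"]),np.array([m["k1"],0,0,0,0.]))[0][0,0]
def knob(pics):
    uv={}
    for n,p in pics.items():
        h=cv2.cvtColor(p,cv2.COLOR_BGR2HSV)
        k=cv2.inRange(h,(22,150,90),(34,255,255))
        c,l,s,ce=cv2.connectedComponentsWithStats(k)
        g={"scene":(345,190),"top":(305,182)}[n]
        ok=[i for i in range(1,c) if s[i,4]>40 and np.hypot(*(ce[i]-g))<45]
        if ok:
            i=max(ok,key=lambda i:s[i,4]); uv[n]=s[i,:2]+(s[i,2:4]-1)/2.; print(n,uv[n],s[i,2:])
    return uv
E
python3 - <<'E'
from h import *
P={n:cv2.imread(f"pics/{n}0.png") for n in("scene","top")}
uv=knob(P);x=tri(uv);print("knob",x,{n:px(n,x)-uv[n] for n in uv})
p=P["top"]
h=cv2.cvtColor(p,cv2.COLOR_BGR2HSV)
k=cv2.inRange(h,(0,0,120),(180,45,255));k[:, :270]=0;k[:,350:]=0;k[:150]=0;k[215:]=0
c,l,s,ce=cv2.connectedComponentsWithStats(k)
for i in range(1,c):
    if s[i,4]>100: print(s[i],ce[i])
i=l[190,325]; 
pts=np.argwhere(l==i)[:,::-1].astype(np.float32)
r=cv2.minAreaRect(pts);b=cv2.boxPoints(r);W=np.array([onz("top",q,133) for q in b]);print(i,b,W,W.mean(0),np.linalg.norm(np.diff(W,axis=0),axis=1),np.degrees(np.arctan2(*(W[1]-W[0])[1::-1])))
cv2.imwrite("pics/c0.png",cv2.resize(np.hstack([p[145:225,265:365],P["scene"][160:240,290:390]]),None,fx=4,fy=4,interpolation=cv2.INTER_CUBIC))
E
```

```text
scene [348.5 179.5] [ 16  14 185]
top [294.5 182.5] [ 16  16 195]
knob [562.11629258 109.91862621 228.96347483] {'scene': array([-0.10213304,  0.00679594]), 'top': array([-0.10320477, -0.01150489])}
[270 150  13  23 156] [274.27564103 156.87179487]
[ 286  156   51   52 1281] [313.05386417 181.19906323]
2 [[283.59314 198.48947]
 [292.69684 155.57208]
 [336.31018 164.8234 ]
 [327.20648 207.74078]] [[542.31077325 142.01503376 133.        ]
 [651.46933983 119.87116281 133.        ]
 [626.65254682  10.80491482 133.        ]
 [518.30415151  34.60618914 133.        ]] [584.68420285  76.82432513 133.        ] [111.38197197 111.8540105  110.93185037] -11.467390776212973
```

View pics/c0.png

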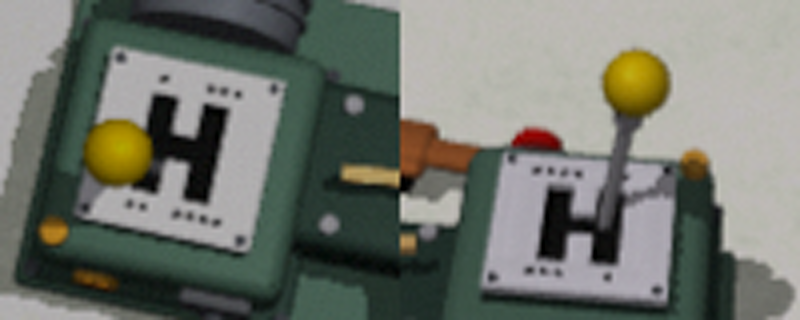

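The lever is in the left leg, part-way towards second: the knob is at about machine (-29, +28), z 229. I take the machine origin as (584.7, 76.8) and its yaw as about -12.1°. I'll close the fingers, rise, turn to line up, and go behind the knob. Once aligned, tool x is machine -x and tool y is machine +y.

```bash
cat > st.py <<'E'
from h import *
import sys
from scipy.spatial.transform import Rotation as Ro
a=np.radians(-12.1);O=np.array([584.7,76.8,0]);M=np.array([[np.cos(a),-np.sin(a),0],[np.sin(a),np.cos(a),0],[0,0,1]])
s=bot.observe();w,x,y,z=s["tool_rot"];T=Ro.from_quat([x,y,z,w]).as_matrix()
print("t",round(s["t"],2),"tcp_m",np.round(M.T@(np.array(s["eef_pos"])-O),1),"yaw err deg",round(np.degrees(np.arctan2(T[1,1],T[0,1]))-77.9,2),"zt",np.round(T[:,2],3),"F_m",np.round(M.T@np.array(s["ft_force"]),1),"w",round(s["gripper_width"],1),"q",np.round(s["joint_positions"],2))
if len(sys.argv)>1:
    P={n:bot.read_camera(n)[0] for n in("scene","top")};uv=knob(P);b=lambda v:M.T@(v-O)
    if len(uv)==2: print("tri",np.round(b(tri(uv)),1))
    for n in uv: print(n,"z227",np.round(b(onz(n,uv[n],227)),1))
    if len(sys.argv)>2: cv2.imwrite(f"pics/{sys.argv[2]}.png",cv2.resize(np.hstack([P["top"][115:255,235:395],P["scene"][120:260,270:430]]),None,fx=2.5,fy=2.5,interpolation=cv2.INTER_CUBIC))
E
python3 -m handwheel '[[[0,0,-0.03],-0.08],[[0,0,-0.03],0],[[-0.02,-0.015,0],0],[[-0.04,-0.03,0],0],[[-0.04,-0.03,0],0]]' 0 20
python3 st.py
```

```text
t: 0.92
eef_pos: [239.6, 432.2, 308.3]
tool_rot: [0.0, 0.104, 0.995, 0.0]
ft_force: [1.0, 0.3, 0.3]
gripper_width: -0.2
gripper_force: 0.0
t 0.93 tcp_m [-411.9  275.2  308.3] yaw err deg 0.2 zt [ 0.  0. -1.] F_m [1.  0.5 0.3] w -0.2 q [-1.16  0.17  0.07  1.55 -0.01  1.43  0.28]
```

```bash
python3 -m handwheel '[[[-0.032,-0.0247,0],0],[[-0.032,-0.0247,0],0],[[-0.032,-0.0247,0],0],[[-0.032,-0.0247,0],0],[[-0.032,-0.0247,0],0]]' >/dev/null
python3 -m handwheel '[[[-0.032,-0.0247,0],0],[[-0.032,-0.0247,0],0],[[-0.032,-0.0247,0],0],[[-0.032,-0.0247,0],0],[[-0.032,-0.0247,0],0]]'
python3 st.py
```

```text
t: 2.17
eef_pos: [501.4, 124.3, 308.4]
tool_rot: [0.0, 0.104, 0.995, 0.0]
ft_force: [0.3, -0.7, 0.6]
gripper_width: 0.2
gripper_force: 0.0
t 2.17 tcp_m [-91.4  29.  308.4] yaw err deg 0.16 zt [ 0.  0. -1.] F_m [ 0.4 -0.6  0.6] w 0.2 q [-0.61  0.22  0.42  1.5  -0.09  1.44  1.17]
```

```bash
python3 -m handwheel '[[[0,0,0.025],0],[[0,0,0.025],0],[[0,0,0.02],0],[[0,0,0.013],0],[[0,0,0],0]]'
python3 st.py 1 c1
```

```text
t: 2.8
eef_pos: [500.2, 125.1, 224.5]
tool_rot: [-0.001, 0.104, 0.995, -0.0]
ft_force: [-0.3, -0.2, 0.0]
gripper_width: 0.2
gripper_force: 0.0
t 2.8 tcp_m [-92.8  29.5 224.5] yaw err deg 0.14 zt [-0.002 -0.001 -1.   ] F_m [-0.3 -0.3  0. ] w 0.2 q [-0.6   0.27  0.41  1.65 -0.11  1.25  1.19]
scene [348.5 180. ] [ 16  15 193]
scene z227 [-29.4  27.9 227. ]
```

View pics/c1.png

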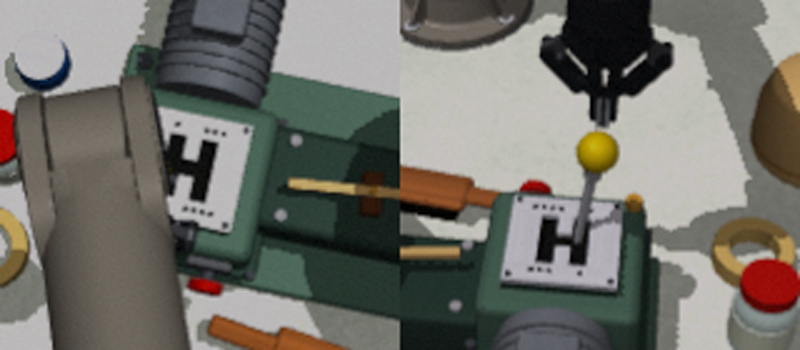

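The fingertips stand right behind the knob, which is at about (597,152) in the right half. The arm hides it from the top camera, so I'll track it with the scene camera.

```bash
python3 -m handwheel '[[[-0.01,0,0],0],[[-0.01,0,0],0],[[-0.005,0,0],0],[[-0.005,0,0],0],[[-0.004,0,0],0]]' >/dev/null
python3 st.py 1
python3 -m handwheel '[[[-0.003,0,0],0],[[-0.003,0,0],0],[[-0.003,0,0],0],[[-0.003,0,0],0],[[-0.003,0,0],0]]' >/dev/null
python3 st.py 1
```

```text
t 3.52 tcp_m [-58.7  29.9 225.2] yaw err deg 0.15 zt [-0.002  0.    -1.   ] F_m [-2.1  1.   2.6] w -0.1 q [-0.56  0.33  0.41  1.57 -0.14  1.27  1.23]
scene [348.5 179.5] [ 16  16 199]
scene z227 [-31.1  27.8 227. ]
t 4.25 tcp_m [-44.5  30.2 225.4] yaw err deg 0.19 zt [-0.003  0.001 -1.   ] F_m [-5.2 -0.4  4.3] w 0.2 q [-0.54  0.36  0.41  1.53 -0.15  1.28  1.25]
scene [348.  182.5] [ 17  16 201]
scene z227 [-21.   27.3 227. ]
```

```bash
cat >> st.py <<'E'
if len(sys.argv)>1:
    from scipy.optimize import least_squares
    p,d=bot.read_camera("scene");h=cv2.cvtColor(p,cv2.COLOR_BGR2HSV);k=cv2.inRange(h,(22,150,60),(34,255,255))
    c=uv["scene"];pts=[]
    for v in range(int(c[1])-12,int(c[1])+13):
        for u in range(int(c[0])-12,int(c[0])+13):
            if k[v,u] and d[v,u]>0:
                o,r=ray("scene",(u,v));pts.append(o+r*d[v,u])
    q=M.T@(np.array(pts)-O).T
    f=least_squares(lambda c:np.linalg.norm(q.T-c,axis=1)-20,q.mean(1)-[15,0,15],loss="soft_l1")
    # lean-consistent: on sphere of 200 mm about pivot
    print("sphere fit",np.round(f.x,1),"n",len(pts),"rms",round(float(np.median(abs(f.fun))),2),"R",round(float(np.linalg.norm(f.x-[0,0,30])),1))
E
python3 st.py 1
```

```text
t 4.35 tcp_m [-44.1  30.1 225.4] yaw err deg 0.17 zt [-0.002  0.001 -1.   ] F_m [-4.3 -0.6  3.6] w 0.3 q [-0.54  0.36  0.41  1.53 -0.15  1.28  1.25]
scene [348. 183.] [ 17  15 199]
scene z227 [-19.3  27.4 227. ]
sphere fit [-16.   28.7 226.4] n 216 rms 0.77 R 199.1
```

```bash
python3 -m handwheel '[[[-0.004,0,0],0],[[-0.004,0,0],0],[[-0.003,0,0],0],[[-0.002,0,0],0],[[0,0,0],0]]' >/dev/null
python3 st.py 1
```

```text
t 5.12 tcp_m [-30.2  29.9 225.3] yaw err deg 0.14 zt [-0.  0. -1.] F_m [-5.6  0.1  3. ] w -0.1 q [-0.53  0.39  0.42  1.5  -0.16  1.29  1.27]
scene [347.5 187.5] [ 16  16 206]
scene z227 [ -4.4  27.2 227. ]
sphere fit [ -2.4  28.4 226.8] n 220 rms 0.86 R 198.8
```

```bash
python3 -m handwheel '[[[-0.002,0,0],0],[[0,0,0],0],[[0.01,0,0],0],[[0.02,0,0],0],[[0,0.03,0],0]]' >/dev/null
python3 st.py 1
python3 -m handwheel '[[[0,0.04,0],0],[[-0.01,0,0],0],[[-0.03,0,0],0],[[-0.02,0,0],0],[[0,0,0],0]]' >/dev/null
python3 st.py 1 c2
```

```text
t 5.9 tcp_m [-57.6  56.9 225.6] yaw err deg -0.16 zt [ 0.002 -0.002 -1.   ] F_m [0.3 0.5 0.6] w -0.3 q [-0.59  0.35  0.41  1.54 -0.14  1.28  1.19]
scene [347.5 188. ] [ 16  15 201]
top [297.  170.5] [ 17  16 204]
tri [ -0.4  27.5 229.4]
scene z227 [ -2.8  27.3 227. ]
top z227 [1.00e-01 2.80e+01 2.27e+02]
sphere fit [2.000e-01 2.850e+01 2.268e+02] n 211 rms 0.74 R 198.8
t 6.67 tcp_m [  3.8  97.2 224.9] yaw err deg -0.08 zt [ 0.001 -0.003 -1.   ] F_m [-0.8 -0.2 -0.2] w 0.1 q [-0.55  0.51  0.39  1.31 -0.19  1.35  1.2 ]
scene [347.5 188. ] [ 16  15 204]
top [297.  170.5] [ 17  16 208]
tri [ -0.4  27.5 229.4]
scene z227 [ -2.8  27.3 227. ]
top z227 [1.00e-01 2.80e+01 2.27e+02]
sphere fit [-1.000e-01  2.870e+01  2.268e+02] n 211 rms 0.82 R 198.9
```

View pics/c2.png

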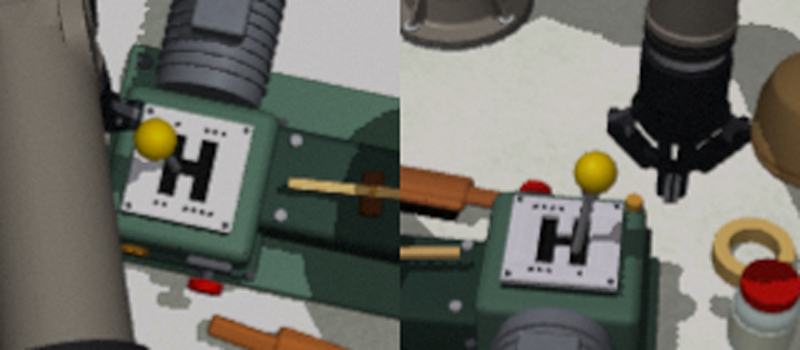

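The knob sits level with the cross slot at (0, 28) and the fingertips are to its left. Next I'll push it right.

```bash
python3 -m handwheel '[[[0.004,-0.008,0.006],0],[[0,-0.01,0],0],[[0,-0.008,0],0],[[0,-0.006,0],0],[[0,-0.005,0],0]]' >/dev/null
python3 st.py 1
python3 -m handwheel '[[[0,-0.004,0],0],[[0,-0.004,0],0],[[0,-0.004,0],0],[[0,-0.004,0],0],[[0,-0.002,0],0]]' >/dev/null
python3 st.py 1
```

```text
t 7.45 tcp_m [ -2.1  62.5 219.5] yaw err deg 0.12 zt [ 0.  0. -1.] F_m [ 0.6 -0.  -0.2] w 0.0 q [-0.52  0.47  0.4   1.39 -0.18  1.32  1.25]
scene [348.  188.5] [ 17  14 166]
scene z227 [ -1.3  28.5 227. ]
sphere fit [1.000e-01 2.860e+01 2.273e+02] n 182 rms 0.85 R 199.3
t 8.22 tcp_m [ -1.8  46.5 221. ] yaw err deg 0.22 zt [ 0.003  0.003 -1.   ] F_m [-1.2  5.4  6.9] w 0.3 q [-0.5   0.45  0.4   1.41 -0.18  1.31  1.27]
scene [342.5 188. ] [ 16  13 146]
scene z227 [ -1.8  15.9 227. ]
sphere fit [ -0.   15.8 228. ] n 171 rms 1.0 R 198.6
```

```bash
python3 -m handwheel '[[[0,-0.005,0],0],[[0,-0.005,0],0],[[0,-0.005,0],0],[[0,-0.005,0],0],[[0,-0.003,0],0]]' >/dev/null
python3 st.py 1
python3 -m handwheel '[[[0,-0.005,0],0],[[0,-0.005,0],0],[[0,-0.004,0],0],[[0,-0.003,0],0],[[0,-0.001,0],0]]' >/dev/null
python3 st.py 1
```

```text
t 9.0 tcp_m [ -1.5  22.7 221.1] yaw err deg 0.18 zt [ 0.003  0.002 -1.   ] F_m [-0.3  4.   6.7] w -0.2 q [-0.48  0.44  0.41  1.44 -0.18  1.3   1.31]
scene [331.5 187. ] [ 16  13 142]
scene z227 [ -2.7  -9.4 227. ]
sphere fit [ -0.6  -7.8 229.5] n 169 rms 1.09 R 199.6
t 9.78 tcp_m [ -2.1   3.5 219.2] yaw err deg 0.12 zt [-0. -0. -1.] F_m [0.4 3.2 3.5] w 0.2 q [-0.46  0.42  0.42  1.46 -0.17  1.29  1.34]
scene [323.  186.5] [ 15  14 140]
scene z227 [ -2.5 -29.  227. ]
sphere fit [ -0.6 -26.2 227.5] n 167 rms 0.99 R 199.2
```

```bash
python3 -m handwheel '[[[0,-0.003,0],0],[[0,-0.002,0],0],[[0,0,0],0],[[0,0.01,0],0],[[0,0.02,0],0]]' >/dev/null
python3 st.py 1
python3 -m handwheel '[[[0.015,0.005,0],0],[[0.03,0,0],0],[[0.025,0,0],0],[[0,-0.02,0],0],[[0,0,0],0]]' >/dev/null
python3 st.py 1 c3
```

```text
t 10.55 tcp_m [ -2.2  27.5 218.7] yaw err deg -0.04 zt [-0.002 -0.002 -1.   ] F_m [-0.4  0.9  0.8] w 0.1 q [-0.49  0.44  0.41  1.43 -0.18  1.3   1.3 ]
scene [321.5 186. ] [ 16  15 199]
top [322.5 175.5] [ 16  16 171]
tri [ -0.4 -32.2 230.4]
scene z227 [ -3.8 -32.6 227. ]
top z227 [  0.4 -31.9 227. ]
sphere fit [ -0.8 -31.7 226.4] n 214 rms 0.82 R 198.9
t 11.32 tcp_m [-71.8  10.8 219.8] yaw err deg -0.11 zt [ 0.001 -0.001 -1.   ] F_m [ 0.8 -0.8 -0.7] w -0.2 q [-0.56  0.29  0.42  1.64 -0.12  1.24  1.24]
scene [321.5 186. ] [ 16  15 199]
top [323.  175.5] [ 15  16 192]
tri [-2.000e-01 -3.270e+01  2.305e+02]
scene z227 [ -3.8 -32.6 227. ]
top z227 [  0.6 -33.1 227. ]
sphere fit [-1.000e-01 -3.150e+01  2.265e+02] n 214 rms 0.83 R 199.1
```

View pics/c3.png

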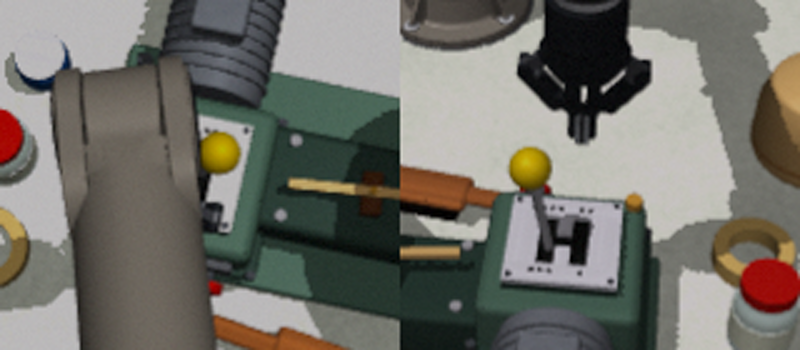

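The knob is in the right leg at (0, -32), level with the cross slot. Now I'll get behind it and push forward.

```bash
python3 -m handwheel '[[[0,-0.02,0],0],[[0,-0.02,0],0],[[-0.01,-0.003,0],0],[[-0.015,0,0],0],[[-0.01,0,0],0]]' >/dev/null
python3 st.py 1
python3 -m handwheel '[[[-0.007,0,0],0],[[-0.005,0,0],0],[[-0.005,0,0],0],[[-0.005,0,0],0],[[-0.005,0,0],0]]' >/dev/null
python3 st.py 1
```

```text
t 12.1 tcp_m [-35.9 -29.3 219.3] yaw err deg 0.11 zt [ 0.001  0.    -1.   ] F_m [-0.2  0.2 -0.2] w 0.1 q [-0.47  0.34  0.44  1.58 -0.15  1.25  1.36]
scene [321.5 185.5] [ 16  16 202]
scene z227 [ -5.5 -32.8 227. ]
sphere fit [ -0.5 -31.7 226.6] n 220 rms 0.91 R 199.1
t 12.88 tcp_m [ -9.9 -29.1 219.4] yaw err deg 0.15 zt [-0.  0. -1.] F_m [-3.7  0.1  2.7] w -0.1 q [-0.44  0.39  0.44  1.51 -0.17  1.28  1.39]
scene [320.5 191.5] [ 16  16 203]
scene z227 [ 14.1 -33.  227. ]
sphere fit [ 19.  -31.5 225.4] n 226 rms 0.9 R 198.8
```

Going well; about 23 mm more to go.

```bash
python3 -m handwheel '[[[-0.005,0,0],0],[[-0.005,0,0],0],[[-0.004,0,0],0],[[-0.003,0,0],0],[[-0.001,0,0],0]]' >/dev/null
python3 st.py 1
python3 -m handwheel '[[[-0.002,0,0],0],[[-0.0015,0,0],0],[[-0.001,0,0],0],[[0,0,0],0],[[0,0,0],0]]' >/dev/null
python3 st.py 1
```

```text
t 13.65 tcp_m [  7.6 -28.9 218.5] yaw err deg 0.15 zt [-0.002  0.    -1.   ] F_m [-4.  -0.2 -1.6] w -0.1 q [-0.42  0.43  0.44  1.46 -0.18  1.29  1.4 ]
scene [320.  198.5] [ 17  16 214]
scene z227 [ 36.2 -31.8 227. ]
sphere fit [ 35.9 -31.6 223.1] n 229 rms 0.77 R 198.9
t 14.43 tcp_m [ 12.4 -28.9 219.3] yaw err deg 0.15 zt [ 0.  0. -1.] F_m [-4.6  0.7 -3.7] w 0.1 q [-0.41  0.43  0.44  1.45 -0.19  1.3   1.41]
scene [320.  200.5] [ 17  16 216]
scene z227 [ 42.3 -31.2 227. ]
sphere fit [ 40.5 -31.4 222.2] n 233 rms 0.84 R 198.9
```

```bash
python3 -m handwheel '[[[-0.001,0,0],0],[[0,0,0],0],[[-0.0005,0,0],0],[[0,0,0],0],[[0,0,0],0]]' >/dev/null
python3 st.py 1
```

```text
t 15.2 tcp_m [ 13.7 -28.9 219.2] yaw err deg 0.14 zt [-0.001  0.    -1.   ] F_m [-5.4  0.8 -3.3] w -0.2 q [-0.41  0.44  0.44  1.45 -0.19  1.3   1.41]
scene [319.5 200.5] [ 16  16 213]
scene z227 [ 42.4 -32.3 227. ]
sphere fit [ 41.7 -31.1 221.9] n 232 rms 0.77 R 198.8
```

```bash
python3 -m handwheel '[[[-0.001,0,0],0],[[0,0,0],0],[[0,0,0],0],[[0,0,0],0],[[0,0,0],0]]' >/dev/null
python3 st.py 1
```

```text
t 15.97 tcp_m [ 14.4 -28.9 219.2] yaw err deg 0.15 zt [-0.001  0.    -1.   ] F_m [-5.9  0.3 -3. ] w 0.2 q [-0.41  0.44  0.44  1.44 -0.19  1.3   1.41]
scene [319.5 200.5] [ 16  16 215]
scene z227 [ 42.4 -32.3 227. ]
sphere fit [ 41.6 -31.1 221.6] n 231 rms 0.76 R 198.5
```

```bash
python3 -m handwheel '[[[-0.001,0,0],0],[[0,0,0],0],[[0,0,0],0],[[0,0,0],0],[[0,0,0],0]]' >/dev/null
python3 st.py 1
```

```text
t 16.75 tcp_m [ 15.2 -28.9 219. ] yaw err deg 0.15 zt [-0.002  0.    -1.   ] F_m [-5.6  0.9 -3.4] w -0.1 q [-0.41  0.44  0.44  1.44 -0.19  1.3   1.41]
scene [319. 201.] [ 17  17 217]
scene z227 [ 44.1 -33.2 227. ]
sphere fit [ 42.  -31.6 221.8] n 232 rms 0.84 R 198.9
```

```bash
python3 -m handwheel '[[[-0.001,0,0],0],[[0,0,0],0],[[0,0,0],0],[[0,0,0],0],[[0,0,0],0]]' >/dev/null
python3 st.py 1
```

```text
t 17.52 tcp_m [ 15.9 -28.9 219. ] yaw err deg 0.15 zt [-0.002  0.001 -1.   ] F_m [-6.5  0.6 -3.8] w 0.2 q [-0.41  0.44  0.44  1.44 -0.19  1.31  1.41]
scene [319. 201.] [ 17  17 215]
scene z227 [ 44.1 -33.2 227. ]
sphere fit [ 42.5 -31.2 221.9] n 235 rms 0.73 R 199.0
```

```bash
python3 -m handwheel '[[[-0.001,0,0],0],[[0,0,0],0],[[0,0,0],0],[[0,0,0],0],[[0,0,0],0]]' >/dev/null
python3 st.py 1
```

```text
t 18.3 tcp_m [ 16.6 -28.8 218.8] yaw err deg 0.16 zt [-0.003  0.001 -1.   ] F_m [-7.4  1.3 -2.8] w -0.3 q [-0.4   0.45  0.44  1.43 -0.19  1.31  1.41]
scene [319. 201.] [ 17  17 215]
scene z227 [ 44.1 -33.2 227. ]
sphere fit [ 43.  -31.4 221.7] n 233 rms 0.76 R 199.0
```

The force is now rising at about 42–43 mm, so the lever has reached the home buffer. I'll withdraw and check.

```bash
python3 -m handwheel '[[[0.005,0,0],0],[[0.015,0,0],0],[[0.03,0,0],0],[[0.03,0,0],0],[[0.01,0,-0.02],0]]' >/dev/null
python3 -m handwheel '[[[0.01,0.02,-0.03],0],[[0.01,0.05,-0.03],0],[[0.01,0.05,0],0],[[0,0.05,0],0],[[0,0,0],0]]' >/dev/null
python3 st.py 1 c4
```

```text
t 19.7 tcp_m [-101.7  146.9  300.6] yaw err deg 0.59 zt [ 0.007  0.004 -1.   ] F_m [-1.1  0.9 -1.5] w -0.2 q [-0.72  0.33  0.35  1.37 -0.12  1.45  1.  ]
scene [319.  201.5] [ 17  16 208]
top [326.5 158. ] [ 16  17 205]
tri [ 43.5 -32.9 224.8]
scene z227 [ 45.6 -33.1 227. ]
top z227 [ 42.9 -32.6 227. ]
sphere fit [ 42.9 -30.9 221.5] n 225 rms 0.77 R 198.7
```

View pics/c4.png

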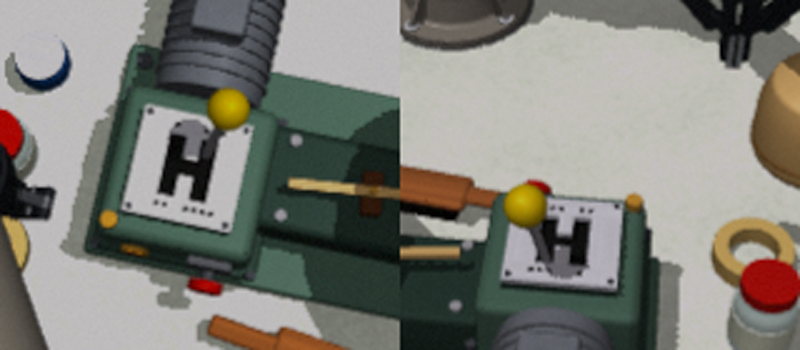

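The lever stands home in third: the knob is at machine (43, -32), the arm is clear and the loose things stand where they were.

```bash
python3 -c "
from workcell import bot
print(bot.close_job())"
```

```text
the job is handed in; nothing more can be done
None
```

The turntable is in third: the gear lever was pushed with closed fingertips through neutral and across to the right leg, then forward until it met the buffer, and the job was handed in with the arm clear and the loose things untouched.

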